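# Snap the retaining clip onto a cart wheel's axle

## Task

The cart wheel is on its axle, which is clamped upright in the vise, but nothing holds it there yet. Take the larger of the two nylon snap clips from the rubber mat, press the sprung washer down with it and push it sideways into the axle's groove until it snaps fully home, without forcing it, so that it lies flat and keeps the washer pressed down by itself. Then let go, and leave everything else where it is.

Things in the scene. Friction and masses are not known exactly. Their poses are not given: they have to be found in the camera images.
- clip: The larger of two off-white nylon snap clips, 63 mm long, lying flat, grip up. Origin: centre of its round eye, on the underside; +x is the way its mouth opens, the way to push it; z up. Plate 6 mm thick: jaws 35 mm wide over all, reaching 11 mm ahead (+x); behind the eye a 40 mm wide tail from x = -17 to -52 mm that carries the grip.
- clip_grip (a point): Middle of the clip's grip, a block standing on its tail: 14 mm wide across the clip's y, 24 mm long along x, from 6 to 32 mm above the underside. It lies 36 mm behind the eye (x = -36 mm) and 19 mm above the underside. Pinch it across y.
- clip_mouth (a point): Middle of the clip's mouth, 8 mm ahead of the eye's centre, 3 mm above the underside: a 12 mm gap between two round jaw tips that spring apart to pass the 18 mm groove. That takes 10 to 20 N, the washer's rubbing included; then the clip jumps home by itself.
- axle_axis (a point): Point on the axis of the upright 25 mm steel axle, level with the top of the vise's jaws. The axle is clamped by hand, so it stands from 0 to 24 mm higher each time than these least heights above this point, which all grow together: top of the wheel's hub 66 mm, washer's top at rest 82 mm, groove 76 to 86 mm (18 mm diameter, all round), top of the axle 104 mm. Feel for it.
- washer (a joint): How far the loose washer (64 mm across, on a coil spring round the axle) is pressed down, in m. At rest (0) it hides the lower 6 mm of the groove. It gives from 4 N on and stops firmly at 0.0042 (9 N), 2 mm above the groove's lower edge, so that a clip lying on it then slides into the groove. With the clip home it lifts the clip to the groove's top and reads about 0.002.
- vise: Grey drill-press vise, 250 x 125 mm, jaws 62 mm high, fixed to the bench, with the axle, the wheel (160 mm across, free to spin, its tyre 7 mm lower than its hub) and the washer that it carries. Origin on the bench below the axle's axis; screw and T-handle reach 175 mm along -x. A clip that bears on these parts with over 50 N is being forced.
- board: Black rubber bench mat, 300 x 240 x 6 mm fixed to the bench, on which both clips and a spare washer lie. Origin: centre of its underside.
- small_clip: A smaller clip of the same form, 45 mm long, for a thinner axle. Leave it. Origin under its eye.
- spare_washer: Loose flat washer, 64 mm across, 4 mm thick, on the rubber mat. Leave it. Origin: centre of its underside.
- screwdriver: Screwdriver, 210 mm, on the bench. Leave it.
- wrench: Steel wrench, 180 mm. Leave it.
- grease_jar: White jar with a dark cap, 68 mm across, 65 mm high. Leave it standing. Origin: centre of its underside.
- bottle: White bottle, 72 mm across, 190 mm high. Leave it standing. Origin: centre of its underside.
- spare_wheel: A second wheel, 160 mm, lying flat on the bench. Leave it. Origin: centre of its underside.
- tape_roll: Roll of paper tape, 96 mm across, 24 mm high. Leave it. Origin: centre of its underside.
There are look-alikes about, which are no part of the job. What is shaped like the clip but brown, orange or yellow is not meant.

How it is judged:
On the way, in this order (a step that is already met when the one before it is completed fails the run):
1. the larger clip is lifted off the mat (height (world z) of clip above 0.05 m), for 0.2 s.
2. the clip is snapped onto the axle, its eye on the axle's axis, with the washer held down under it (horizontal distance between clip and axle_axis below 0.0025 m and value of joint washer above 0.0012 m), for 0.2 s.
At the end, for the whole second after the job is handed in: The larger clip sits on the axle with its eye within 2.5 mm of the axle's axis and flat within 6 degrees, and holds the washer at least 1.2 mm down by itself; it is at rest (all of step 2 and angle between clip's own z axis and vertical below 0.1 rad and linear speed of clip below 0.02 m/s); the robot touches nothing.
It fails at once if the clip is forced: it bears on the axle, washer, wheel or vise with over 50 N (contact force between clip and vise above 50 N).
It fails at once if a bystander on the rubber mat or the bench is shifted by more than 30 mm (distance of any of small_clip, spare_washer, screwdriver, wrench, grease_jar, bottle, spare_wheel, tape_roll from where it was at the start of the episode above 0.03 m).
It fails at once if the jar or the bottle is knocked over (angle between any of grease_jar, bottle's own z axis and vertical above 0.5 rad).
It also fails if it takes over 48 s, if anything falls off the work surface, if the arm or the gripper's body presses on something with over 40 N, if the wrist force passes 120 N, or if a joint passes its speed limit or range.

## Robot

A 6-joint arm with a two-finger parallel gripper is mounted at the origin on the work surface. World frame = base frame: x ahead of the robot, y to its left, z up, the work surface at z = 0. Lengths are in m, angles in rad, forces in N, time in s.
With the tool pointing down it reaches from about 0.275 to 0.875 m from the base axis. Payload 12.5 kg.
Tool frame: the origin (TCP) lies midway between the tips of the shut fingers; the grasp point (between the pads) lies 19 mm behind it; z points along the fingers, y is the line along which they close (so a half turn about z gives the same grasp; the last joint's range is limited). The gripper opens to 85 mm and grips with 20 to 120 N. Pads are 22 mm wide; open, the fingers measure 114 mm over their backs; the gripper's body (76 mm by 85 mm) begins 54 mm behind the grasp point. The pads swing forward as they close: fully open they stand 13 mm farther back than shut.
Start: joints at [-1.227, 0.351, 1.652, -0, 1.139, -0.085], TCP at [0.229, -0.5, 0.231] pointing down, gripper open.
Joint ranges: [-2.75, 2.75], [-0.79, 2.1], [0.01, 2.65], [-1.57, 4.71], [0.07, 3.14], [-2.87, 2.87]. Speed limits (rad/s): [2.22, 2.22, 2.79, 3.14, 3.14, 3.14].

## Interface

Orientations are given as a 3x3 rotation matrix whose columns are the frame's x, y, z axes.
In Python, from rig import r gives the robot as it stands. The module is installed in compiled form; this text tells all that it offers.
- The arm moves only by the tool send_rows, never from a script. Its argument "motion" is a list of rows, each a list of 4 numbers: the shift along the tool's x, y, z in units of 25 mm (1.0 is 25 mm), then the turn about the tool's z in degrees. A call has 1 to 12 rows; each row shifts and turns the commanded pose from where the row before left it, along the tool's axes as they then stand; what a row does not reach is not made up. A row lasts 1/10 s, in which the tool goes at most 50 mm and 8.59 degrees, less where a joint would pass 70% of its speed; a pose out of reach is approached as far as the arm can. A call is refused whole if a number of a shift passes 1 or a number of a turn 8.59, either way. A call with a gripper value outside its range is refused whole. "hand" is the opening, from 0 (shut) to 1 (fully open), set as the call begins (left out, the last holds). The fingers move at their own pace and stop on an object; "grip_force" is the grip in N (left out, the last holds). Time passes only in rows, so rows that do not move let the fingers close. It gives the time, the measured TCP pose, the force, the opening and the grip force at its end, in the units of the state.
- r.state(): the state, without advancing time (a new reading comes with each control period).
- r.capture(name): name is "scene" or "top"; returns a dict with "frame" (420x560x3 uint8, red, green, blue), "fov_y" (degrees; the focal length in pixels is half the picture's height over the tangent of half this angle, whatever the lens; pixels are square), "cx", "cy" (the principal point, pixels), "distortion" ([k1, k2, p1, p2, k3] as OpenCV has them; the pictures are not rectified), "extrinsics" (4x4, takes a point from camera to world coordinates). Camera axes: x right, y down, z forward; pixel columns grow to the right and rows downward; lengths in m; the calibration is good to about 2 mm. A picture is of the moment at which its call begins. There is no depth.
- r.hand_in(): hands the job in; it is judged then, once.
The state is a dict: "clock": time; "joints": joint angles; "dq": joint speeds; "joint_torque": joint torques, N m; "tcp_pos": TCP position; "tcp_rot": TCP orientation; "force": force on the tool from outside, world axes, zero at the start; "ft_torque": the same for the moment, N m; "gripper_width": finger opening in m; "finger_force": force on a finger pad.
Only numpy, scipy, OpenCV 4.12 (cv2) and the standard library are available. Lean on these libraries where they do the work, as an engineer would, in place of code of your own. Each camera call takes 0.05 s, during which the arm holds its last target. There are 200 camera calls.

## Working session

There is one attempt and no reset: what is moved stays moved. The work goes in short steps, Python scripts to look and compute and a tool call to move; the robot and the scene stay as the last step left them, time stands still between calls to the robot, and variables do not carry over. Pictures are saved under pics/ and viewed, at most 10 in all, crops included, and the job is handed in when it is done.

Besides the shell and the picture viewer there is one more tool, called as a command line: name --pt "numbers of a row" for each row, then --argument value for the rest. send_rows: Moves the arm, as the interface text tells. Its arguments: {"type":"object","properties":{"motion":{"type":"array"},"hand":{"type":"number"},"grip_force":{"type":"number"}},"required":["motion"]}

```bash
mkdir -p pics; python3 - <<'E'
from rig import r
import cv2,numpy as np,pickle
d={}
for n in("scene","top"):
    c=r.capture(n);d[n]=c;cv2.imwrite(f"pics/{n}0.png",c["frame"][:,:,::-1])
    print(n,c["fov_y"],c["cx"],c["cy"],c["distortion"],np.round(c["extrinsics"],3).tolist())
pickle.dump(d,open("c0.pkl","wb"))
s=r.state();print(s["clock"],s["tcp_pos"],np.round(s["tcp_rot"],3).tolist(),s["gripper_width"],s["force"])
E
```

```text
scene 52.023969011635785 277.5819059104535 205.65926642774258 [0.00439372 0.         0.         0.         0.        ] [[0.651, 0.487, -0.582, 1.21], [0.759, -0.434, 0.486, -0.566], [-0.016, -0.758, -0.652, 0.86], [0.0, 0.0, 0.0, 1.0]]
top 56.20028793998592 281.3416059901672 200.53538043105425 [-0.06037023  0.          0.          0.          0.        ] [[0.011, -0.992, 0.129, 0.395], [-1.0, -0.008, 0.022, -0.05], [-0.021, -0.129, -0.991, 1.326], [0.0, 0.0, 0.0, 1.0]]
0.1 [ 0.22860964 -0.49991525  0.23081228] [[0.909, 0.416, -0.0], [0.416, -0.909, 0.001], [0.0, -0.001, -1.0]] 0.085397441290942 [ 0.09236835 -0.2807808  -0.11100495]
```

View pics/scene0.png

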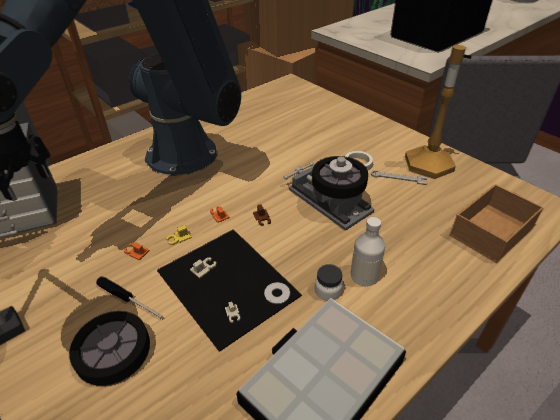

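View pics/top0.png

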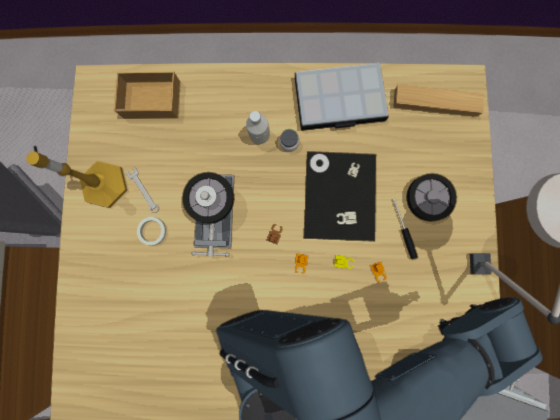

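The scene view shows the larger clip at about (203,266), the small clip at (233,312), and the wheel on the vise at (340,175). In the top view the larger clip is at (347,217) and the axle at (206,196). I'll enlarge these areas next.

```bash
cat >h.py <<'E'
import cv2,numpy as np
def K(c):
    f=c["frame"].shape[0]/2/np.tan(np.radians(c["fov_y"]/2))
    return np.array([[f,0,c["cx"]],[0,f,c["cy"]],[0,0,1.]])
def ray(c,uv):
    p=cv2.undistortPoints(np.float64(uv).reshape(-1,1,2),K(c),np.array(c["distortion"]))[:,0]
    E=c["extrinsics"];return E[:3,3],np.c_[p,np.ones(len(p))]@E[:3,:3].T
def plane(c,uv,z):
    o,d=ray(c,uv);return o+d*((z-o[2])/d[:,2:])
def proj(c,P):
    E=np.linalg.inv(c["extrinsics"]);rv=cv2.Rodrigues(E[:3,:3])[0]
    return cv2.projectPoints(np.float64(P).reshape(-1,1,3),rv,E[:3,3],K(c),np.array(c["distortion"]))[0][:,0]
def tri(c1,u1,c2,u2):
    o1,d1=ray(c1,u1);o2,d2=ray(c2,u2);d1=d1[0];d2=d2[0]
    t=np.linalg.lstsq(np.c_[d1,-d2],o2-o1,rcond=None)[0]
    a=o1+d1*t[0];b=o2+d2*t[1];return (a+b)/2,np.linalg.norm(a-b)
E
python3 - <<'E'
import pickle,cv2,numpy as np
from h import *
d=pickle.load(open("c0.pkl","rb"))
def crop(n,u,v,w,h,s):return cv2.resize(d[n]["frame"][v:v+h,u:u+w,::-1],None,fx=s,fy=s,interpolation=cv2.INTER_CUBIC)
a=np.hstack([crop("scene",180,245,50,37,8),crop("top",325,195,50,37,8)])
b=np.hstack([crop("scene",300,140,80,60,5),crop("top",170,165,80,60,5)])
cv2.imwrite("pics/crops.png",np.vstack([a,b]))
for n,box in(("scene",(180,245,50,37)),("top",(325,195,50,37))):
    c=d[n];x,y,w,h=box
    m=((c["frame"].min(2)>110)*255).astype(np.uint8);M=np.zeros_like(m);M[y:y+h,x:x+w]=m[y:y+h,x:x+w]
    cs=cv2.findContours(M,0,2)[0]
    for k in cs:
        if len(k)>5:print(n,cv2.contourArea(k),np.round(plane(c,np.float64(k[::2,0]),.012 if n=="top" else .012)[:,:2],3).tolist())
E
```

```text
scene 22.5 [[0.481, -0.235], [0.482, -0.245], [0.489, -0.253], [0.492, -0.239], [0.492, -0.233], [0.485, -0.231]]
scene 71.5 [[0.489, -0.216], [0.496, -0.229], [0.504, -0.231], [0.51, -0.229], [0.518, -0.241], [0.52, -0.254], [0.519, -0.26], [0.502, -0.264], [0.494, -0.262], [0.494, -0.268], [0.5, -0.266], [0.529, -0.263], [0.529, -0.254], [0.528, -0.244], [0.52, -0.233], [0.521, -0.227], [0.523, -0.219], [0.517, -0.206], [0.518, -0.21], [0.517, -0.215], [0.513, -0.225], [0.507, -0.227], [0.493, -0.222], [0.494, -0.216], [0.496, -0.208]]
top 145.5 [[0.529, -0.234], [0.522, -0.23], [0.525, -0.224], [0.522, -0.21], [0.515, -0.207], [0.518, -0.214], [0.515, -0.227], [0.495, -0.22], [0.498, -0.213], [0.492, -0.21], [0.495, -0.23], [0.492, -0.237], [0.495, -0.263], [0.499, -0.267], [0.529, -0.264]]
```

View pics/crops.png

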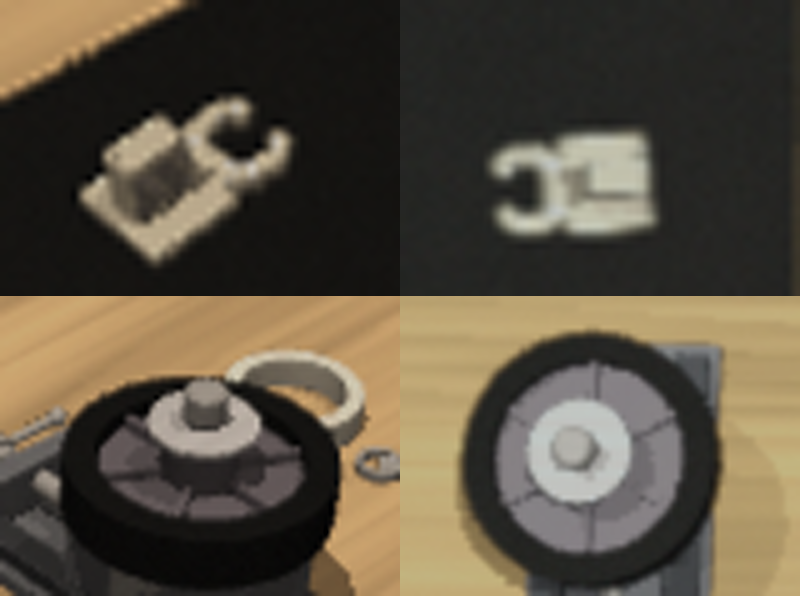

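The crops show the larger clip with its mouth toward the left of the top view (+y) and its grip top near crop (145,146) in the scene view. The axle top is at crop (207,388) in the scene view and (577,450) in the top view, with the pale washer around it. Next I compute positions from these.

```bash
python3 - <<'E'
import pickle,cv2,numpy as np
from h import *
d=pickle.load(open("c0.pkl","rb"));S=d["scene"];T=d["top"]
q=lambda p,u0,v0,x0,y0,s:[u0+(p[0]-x0+.5)/s-.5,v0+(p[1]-y0+.5)/s-.5]
f=lambda L,*a:np.array([q(p,*a) for p in L])
np.set_printoptions(precision=4,suppress=True)
g=plane(S,f([(103,155),(163,115),(188,135),(128,178)],180,245,0,0,8),.038);print("grip top",g[:,:2].tolist(),g.mean(0))
print("scene plate rear L,R corner, jaw tips out",plane(S,f([(80,195),(155,262),(243,97),(292,140)],180,245,0,0,8),.012)[:,:2].tolist())
print("top plate",plane(T,f([(647,134),(656,230),(490,160),(497,220)],325,195,400,0,8),.012)[:,:2].tolist())
# gray-level washers: mask bright low-sat
for n,(x,y,w,h) in(("scene",(320,150,50,40)),("top",(190,175,40,42))):
    c=d[n];F=c["frame"].astype(int);m=((F.min(2)>(135 if n=="scene" else 150))&(F.max(2)-F.min(2)<40)).astype(np.uint8)
    M=np.zeros_like(m);M[y:y+h,x:x+w]=m[y:y+h,x:x+w]
    k=max(cv2.findContours(M,0,1)[0],key=cv2.contourArea);e=cv2.fitEllipse(cv2.convexHull(k));print(n,e,cv2.boundingRect(k))
pt=f([(577,450)],170,165,400,296,5);ps=f([(208,386)],300,140,0,296,5)
print("axle top",tri(S,ps,T,pt))
for (u,v) in((580,450),):
    for z in(.144,.156,.168):print(z,"washer top-view",plane(T,f([(u,v)],170,165,400,296,5),z)[0])
    for z in(.144,.156,.168):print(z,"washer scene",plane(S,f([(205,421)],300,140,0,296,5),z)[0])
    # width check
for z in(.166,.178,.19):print(z,"axle top",plane(T,pt,z)[0],plane(S,ps,z)[0])
E
```

```text
grip top [[0.5055342278611534, -0.26350101277866217], [0.5037203066157063, -0.23984750129570098], [0.5162929525159037, -0.23853021934839191], [0.5190188763360556, -0.2627325908256248]] [ 0.5111 -0.2512  0.038 ]
scene plate rear L,R corner, jaw tips out [[0.49301170946192485, -0.268755092015287], [0.5328308097459822, -0.2656924701400175], [0.49221891626104286, -0.20508567737717842], [0.518870632896084, -0.20365943736606124]]
top plate [[0.5312820223671153, -0.2687363354247297], [0.491038537349585, -0.27199585040970403], [0.5198036605870358, -0.2028906065706466], [0.49467242857896293, -0.20565709441483737]]
scene ((340.2460021972656, 164.7832794189453), (12.333273887634277, 21.559492111206055), 94.3546371459961) (330, 159, 22, 13)
top ((205.39334106445312, 195.36668395996094), (20.169790267944336, 20.725141525268555), 49.7904167175293) (195, 185, 21, 21)
axle top (array([0.5602, 0.2064, 0.1754]), np.float64(0.006886077366680125))
0.144 washer top-view [0.5624 0.2087 0.144 ]
0.156 washer top-view [0.5607 0.2061 0.156 ]
0.168 washer top-view [0.559  0.2035 0.168 ]
0.144 washer scene [0.5548 0.2184 0.144 ]
0.156 washer scene [0.5658 0.2053 0.156 ]
0.168 washer scene [0.5768 0.1921 0.168 ]
0.166 axle top [0.5593 0.2058 0.166 ] [0.5527 0.2206 0.166 ]
0.178 axle top [0.5576 0.2031 0.178 ] [0.5641 0.207  0.178 ]
0.19 axle top [0.5559 0.2005 0.19  ] [0.5754 0.1934 0.19  ]
```

Clip: eye ≈ (0.508, -0.216), pointing along about 95°, grip at (0.511, -0.252). Axle axis ≈ (0.5605, 0.205), standing roughly 11 mm above the least height. First I turn the tool so its y axis lies across the clip.

send_rows --pt "0 0 0 -7.8" --pt "0 0 0 -7.8" --pt "0 0 0 -7.8" --pt "0 0 0 -7.8" --pt "0 0 0 -7.8" --pt "0 0 0 -7.8" --pt "0 0 0 -7.8" --pt "0 0 0 -7.8" --pt "0 0 0 -7.8" --pt "0 0 0 0" --hand 1 --grip_force 90

```text
clock: 1.1
tcp_pos: [0.2286, -0.5, 0.231]
tcp_rot: [[-0.085, 0.996, -0.0], [0.996, 0.085, 0.001], [0.001, -0.0, -1.0]]
force: [0.7, -0.9, 0.5]
gripper_width: 0.0854
finger_force: 0.0
```

```bash
cat >g.py <<'E'
import sys,numpy as np
from rig import r
s=r.state();t=np.array([float(a) for a in sys.argv[1:4]])
R=s["tcp_rot"];y=R[:,1]
print("t",round(s["clock"],2),"tcp",np.round(s["tcp_pos"],4),"yaw_y",round(np.degrees(np.arctan2(y[1],y[0])),2),"tilt",np.round(R[:,2],4),"F",np.round(s["force"],1),"w",round(s["gripper_width"],4),"ff",s["finger_force"])
print("units",np.round(R.T@(t-s["tcp_pos"])/.025,2))
E
python3 g.py .511 -.252 .12
```

```text
t 1.1 tcp [ 0.2286 -0.5     0.231 ] yaw_y 4.89 tilt [-2.e-04  6.e-04 -1.e+00] F [ 0.7 -0.9  0.5] w 0.0854 ff 0.0
units [ 8.92 12.1   4.44]
```

send_rows --pt "0.7 1 0.3 0" --pt "0.7 1 0.3 0" --pt "0.7 1 0.3 0" --pt "0.7 1 0.3 0" --pt "0.7 1 0.3 0" --pt "0.7 1 0.3 0" --pt "0.8 1 0.3 0" --pt "0.8 1 0.3 0" --pt "0.8 1 0.3 0" --pt "0.8 1 0.3 0" --pt "0.8 1 0.3 0" --pt "0.8 1 0.3 0"

```text
clock: 2.3
tcp_pos: [0.5097, -0.25, 0.1409]
tcp_rot: [[-0.079, 0.997, -0.0], [0.997, 0.079, 0.0], [0.0, -0.0, -1.0]]
force: [-0.3, -0.7, 0.5]
gripper_width: 0.0856
finger_force: 0.0
```

```bash
python3 g.py .511 -.252 .06; python3 - <<'E'
from rig import r
import cv2,pickle,numpy as np
d={n:r.capture(n) for n in("scene","top")};pickle.dump(d,open("c1.pkl","wb"))
a=cv2.resize(d["scene"]["frame"][200:300,150:270,::-1],None,fx=4,fy=4,interpolation=2)
b=cv2.resize(d["top"]["frame"][170:270,305:385,::-1],None,fx=4,fy=4,interpolation=2)
cv2.imwrite("pics/above.png",np.hstack([a,b]))
E
```

```text
t 2.3 tcp [ 0.5097 -0.25    0.1409] yaw_y 4.5 tilt [-2.e-04  1.e-04 -1.e+00] F [-0.3 -0.7  0.5] w 0.0856 ff 0.0
units [-0.09  0.04  3.23]
```

View pics/above.png

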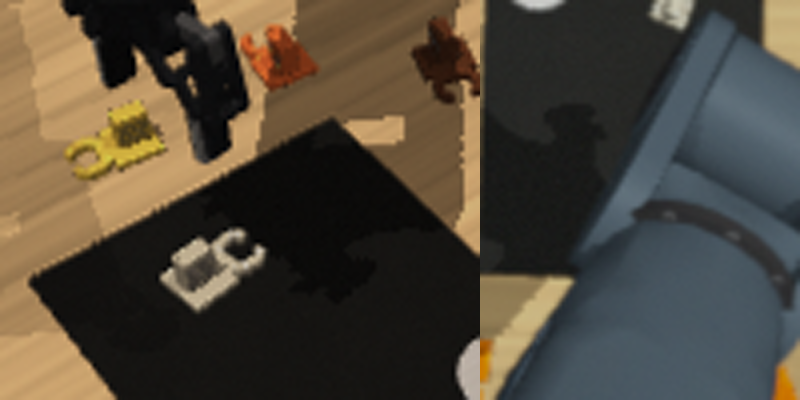

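The arm hides the clip from the top view. In the scene view the clip lies undisturbed, with its grip at crop (190,265) and the gripper tips above it. Now I descend and close.

send_rows --pt "0 0 0.8 0" --pt "0 0 0.8 0" --pt "0 0 0.8 0" --pt "-0.1 0.04 0.8 -0.5" --pt "0 0 0.7 0" --pt "0 0 0.6 0" --pt "0 0 0.4 0" --pt "0 0 0.2 0" --pt "0 0 0 0"

```text
clock: 3.3
tcp_pos: [0.51, -0.2534, 0.0135]
tcp_rot: [[-0.091, 0.996, -0.0], [0.996, 0.091, 0.0], [0.0, -0.0, -1.0]]
force: [0.2, 0.8, 0.4]
gripper_width: 0.0856
finger_force: 0.0
```

send_rows --pt "0 0 0 0" --pt "0 0 0 0" --pt "0 0 0 0" --pt "0 0 0 0" --pt "0 0 0 0" --pt "0 0 0 0" --pt "0 0 0 0" --pt "0 0 0 0" --hand 0 --grip_force 90

```text
clock: 4.1
tcp_pos: [0.5104, -0.2536, 0.0142]
tcp_rot: [[-0.092, 0.996, 0.001], [0.996, 0.092, -0.0], [-0.0, 0.001, -1.0]]
force: [-0.6, -0.8, 5.8]
gripper_width: 0.0124
finger_force: 88.3
```

```bash
python3 g.py .511 -.252 .06; python3 - <<'E'
from rig import r
import cv2,pickle,numpy as np
d={n:r.capture(n) for n in("scene",)};pickle.dump(d,open("c2.pkl","wb"))
a=cv2.resize(d["scene"]["frame"][230:290,160:240,::-1],None,fx=8,fy=8,interpolation=2)
cv2.imwrite("pics/grasp.png",a)
E
```

```text
t 4.1 tcp [ 0.5104 -0.2536  0.0142] yaw_y 5.27 tilt [ 6.e-04 -4.e-04 -1.e+00] F [-0.6 -0.8  5.8] w 0.0124 ff 88.3178436756134
units [ 0.06  0.03 -1.83]
```

View pics/grasp.png

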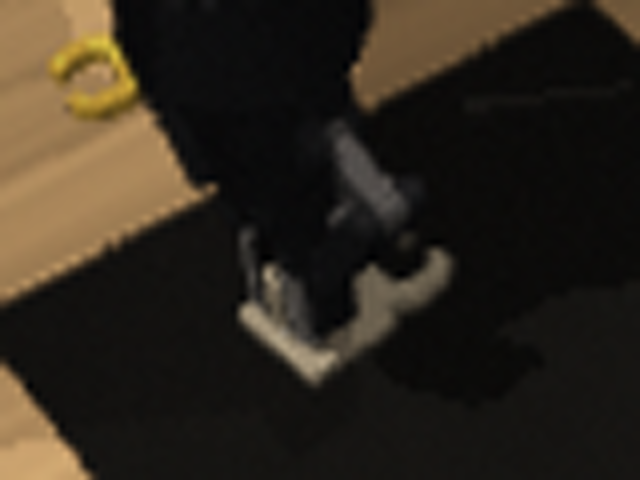

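The clip is held: width 12.4 mm, 88 N, and the plate is flat with its mouth clear at crop (410,265). Lifting.

send_rows --pt "0 0 -0.3 0" --pt "0 0 -0.7 0" --pt "0 0 -0.9 0" --pt "0 0 -0.9 0" --pt "0 0 -0.9 0" --pt "0 0 -0.9 0" --pt "0 0 -0.9 0" --pt "0 0 -0.9 0" --pt "0 0 -0.9 0" --pt "0 0 -0.5 0" --pt "0 0 0 0"

```text
clock: 5.25
tcp_pos: [0.5106, -0.2537, 0.2103]
tcp_rot: [[-0.092, 0.996, 0.002], [0.996, 0.092, -0.001], [-0.002, 0.002, -1.0]]
force: [0.3, 0.1, -0.5]
gripper_width: 0.0122
finger_force: 87.8
```

```bash
python3 g.py .567 .13 .2092
```

```text
t 5.25 tcp [ 0.5106 -0.2537  0.2103] yaw_y 5.27 tilt [ 0.0023 -0.0014 -1.    ] F [ 0.3  0.1 -0.5] w 0.0122 ff 87.76610612869263
units [15.08  3.65  0.03]
```

send_rows --pt "0.6 0.2 0 0" --pt "0.9 0.2 0 0" --pt "0.9 0.2 0 0" --pt "0.9 0.2 0 0" --pt "0.9 0.2 0 0" --pt "0.9 0.2 0 0" --pt "0.9 0.2 0 0" --pt "0.9 0.2 0 0" --pt "0.9 0.2 0 0" --pt "0.9 0.2 0 0" --pt "0.9 0.2 0 0" --pt "0.9 0.2 0 0"

```text
clock: 6.45
tcp_pos: [0.545, 0.0153, 0.2074]
tcp_rot: [[-0.092, 0.996, -0.002], [0.996, 0.092, 0.0], [0.001, -0.002, -1.0]]
force: [-1.0, -0.5, 0.4]
gripper_width: 0.0123
finger_force: 87.8
```

send_rows --pt "0.9 0.25 0 0" --pt "0.9 0.25 0 0" --pt "0.9 0.25 0 0" --pt "0.8 0.25 0 0" --pt "0.6 0.25 0 0" --pt "0.4 0.1 0 0" --pt "0 0 0 0" --pt "0 0 0 0"

```text
clock: 7.25
tcp_pos: [0.5689, 0.1283, 0.2085]
tcp_rot: [[-0.092, 0.996, -0.001], [0.996, 0.092, -0.0], [-0.0, -0.001, -1.0]]
force: [0.7, -0.1, -1.5]
gripper_width: 0.0127
finger_force: 87.8
```

```bash
python3 g.py .567 .13 .2092; python3 - <<'E'
from rig import r
import cv2,pickle,numpy as np
d={n:r.capture(n) for n in("scene","top")};pickle.dump(d,open("c3.pkl","wb"))
a=cv2.resize(d["scene"]["frame"][130:190,295:375,::-1],None,fx=10,fy=10,interpolation=2)[:, :]
b=cv2.resize(d["top"]["frame"][165:235,175:255,::-1],None,fx=5,fy=5,interpolation=2)
a=cv2.resize(a,(400,300));b=b[:300]
cv2.imwrite("pics/pre.png",cv2.resize(np.hstack([a,b]),None,fx=1,fy=1))
E
```

```text
t 7.25 tcp [0.5689 0.1283 0.2085] yaw_y 5.27 tilt [-6.e-04 -3.e-04 -1.e+00] F [ 0.7 -0.1 -1.5] w 0.0127 ff 87.7798318862915
units [ 0.08 -0.07 -0.03]
```

View pics/pre.png

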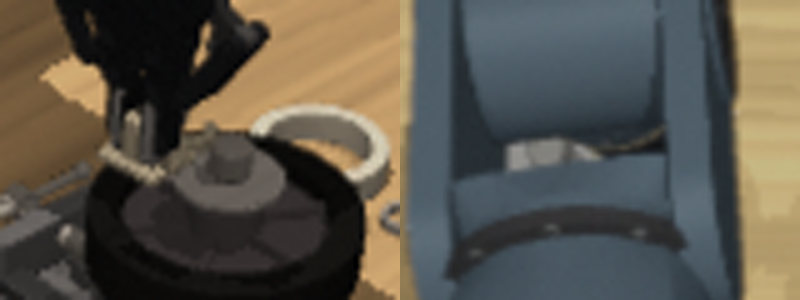

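The top view is blocked by the arm. The scene view shows the clip level, its jaws at crop (200,145) just before the axle at (230,155). I'll refine the axle's position by fitting the tyre outline in the first pictures.

```bash
python3 - <<'E'
import pickle,cv2,numpy as np
from h import *
d=pickle.load(open("c0.pkl","rb"));np.set_printoptions(precision=4,suppress=True)
T=d["top"];S=d["scene"]
for n,(x,y,w,h),zs in(("top",(178,165,65,65),(.121,.132,.145)),("scene",(305,150,72,55),(.121,.132,.145))):
    c=d[n];g=c["frame"].max(2)
    for th in(55,70):
        m=np.zeros_like(g);m[y:y+h,x:x+w]=(g[y:y+h,x:x+w]<th)*255
        if n=="top": m=cv2.morphologyEx(m,cv2.MORPH_OPEN,np.ones((5,5)))
        cs,hi=cv2.findContours(m,cv2.RETR_CCOMP,1)
        for k,q in zip(cs,hi[0]):
            if cv2.contourArea(k)>300:
                e=cv2.fitEllipse(k);print(n,th,"hole" if q[3]>=0 else "outer",np.round(e[0],2),np.round(e[1],1),[plane(c,[e[0]],z)[0,:2].tolist() for z in zs])
E
```

```text
top 55 outer [210.46 199.42] [40.6 45.7] [[0.5531809542132555, 0.19807077008377177], [0.5517348029566131, 0.19580970219709948], [0.5500257151078541, 0.19313753105830508]]
top 70 outer [208.15 198.17] [50.3 51. ] [[0.5570471656271564, 0.20546882383834134], [0.5555657177678495, 0.2031402153710045], [0.5538149157523048, 0.20038822354597005]]
top 70 hole [207.41 197.18] [38.1 39.8] [[0.5601288074171035, 0.20789975360330717], [0.5586192256887008, 0.2055489519466089], [0.5568351745551341, 0.20277073180687463]]
scene 55 outer [337.97 183.88] [48.9 63.4] [[0.5923401106059168, 0.17027935940569805], [0.6015458140399718, 0.15931242002074975], [0.612425281734764, 0.14635149165672]]
scene 70 outer [337.45 183.38] [49.4 65.1] [[0.589809088847332, 0.17086711503843632], [0.5990524883518611, 0.1598914218457903], [0.6099765059481229, 0.1469201480726633]]
```

Best estimate for the axis is (0.561, 0.206), so the clip is laterally aligned within the error. Move 12 mm forward, drop to just above the washer, then feel downward.

send_rows --pt "0.24 0 0.2 0" --pt "0.24 0 0.3 0" --pt "0 0 0.3 0" --pt "0 0 0.2 0" --pt "0 0 0.1 0" --pt "0 0 0 0" --pt "0 0 0 0"

```text
clock: 8.05
tcp_pos: [0.5681, 0.1405, 0.1814]
tcp_rot: [[-0.092, 0.996, 0.0], [0.996, 0.092, 0.0], [-0.0, 0.0, -1.0]]
force: [-0.2, -0.1, -0.3]
gripper_width: 0.0123
finger_force: 87.8
```

send_rows --pt "0 0 0.05 0" --pt "0 0 0.05 0" --pt "0 0 0.05 0" --pt "0 0 0.05 0" --pt "0 0 0 0" --pt "0 0 0 0"

```text
clock: 8.65
tcp_pos: [0.568, 0.1406, 0.1763]
tcp_rot: [[-0.092, 0.996, -0.0], [0.996, 0.092, 0.0], [0.0, -0.0, -1.0]]
force: [-0.3, -0.6, -1.0]
gripper_width: 0.0122
finger_force: 87.8
```

send_rows --pt "0 0 0.05 0" --pt "0 0 0.05 0" --pt "0 0 0.05 0" --pt "0 0 0 0" --pt "0 0 0 0"

```text
clock: 9.15
tcp_pos: [0.568, 0.1405, 0.1725]
tcp_rot: [[-0.092, 0.996, -0.0], [0.996, 0.092, -0.0], [-0.0, -0.0, -1.0]]
force: [-0.5, 0.8, -1.1]
gripper_width: 0.0124
finger_force: 87.8
```

Underside is now about 0.164, with no contact yet.

send_rows --pt "0 0 0.05 0" --pt "0 0 0.05 0" --pt "0 0 0.05 0" --pt "0 0 0 0" --pt "0 0 0 0"

```text
clock: 9.65
tcp_pos: [0.568, 0.1405, 0.1688]
tcp_rot: [[-0.092, 0.996, -0.0], [0.996, 0.092, 0.0], [0.0, -0.0, -1.0]]
force: [0.9, -0.7, 0.5]
gripper_width: 0.0121
finger_force: 87.8
```

send_rows --pt "0 0 0.05 0" --pt "0 0 0.05 0" --pt "0 0 0 0" --pt "0 0 0 0"

```text
clock: 10.05
tcp_pos: [0.568, 0.1405, 0.1663]
tcp_rot: [[-0.092, 0.996, -0.0], [0.996, 0.092, 0.0], [0.0, -0.0, -1.0]]
force: [-0.2, 1.2, -0.6]
gripper_width: 0.0123
finger_force: 87.8
```

send_rows --pt "0 0 0.05 0" --pt "0 0 0.05 0" --pt "0 0 0 0" --pt "0 0 0 0"

```text
clock: 10.45
tcp_pos: [0.568, 0.1405, 0.1638]
tcp_rot: [[-0.092, 0.996, -0.0], [0.996, 0.092, 0.0], [0.0, -0.0, -1.0]]
force: [0.1, 0.3, -0.3]
gripper_width: 0.0121
finger_force: 87.8
```

send_rows --pt "0 0 0.05 0" --pt "0 0 0.05 0" --pt "0 0 0 0" --pt "0 0 0 0"

```text
clock: 10.85
tcp_pos: [0.568, 0.1405, 0.1613]
tcp_rot: [[-0.092, 0.996, -0.0], [0.996, 0.092, -0.0], [0.0, -0.0, -1.0]]
force: [-0.5, -0.0, -0.3]
gripper_width: 0.0125
finger_force: 87.8
```

send_rows --pt "0 0 0.05 0" --pt "0 0 0.05 0" --pt "0 0 0 0" --pt "0 0 0 0"

```text
clock: 11.25
tcp_pos: [0.568, 0.1405, 0.1588]
tcp_rot: [[-0.092, 0.996, 0.0], [0.996, 0.092, 0.0], [0.0, 0.0, -1.0]]
force: [-0.2, -0.7, -0.1]
gripper_width: 0.0121
finger_force: 87.8
```

send_rows --pt "0 0 0.05 0" --pt "0 0 0.05 0" --pt "0 0 0 0" --pt "0 0 0 0"

```text
clock: 11.65
tcp_pos: [0.5681, 0.1405, 0.1565]
tcp_rot: [[-0.092, 0.996, 0.0], [0.996, 0.092, -0.0], [-0.0, 0.0, -1.0]]
force: [-2.3, -2.6, 3.7]
gripper_width: 0.0123
finger_force: 88.3
```

send_rows --pt "0 0 0.05 0" --pt "0 0 0 0" --pt "0 0 0 0"

```text
clock: 11.95
tcp_pos: [0.5681, 0.1405, 0.1554]
tcp_rot: [[-0.092, 0.996, 0.0], [0.996, 0.092, -0.0], [-0.0, 0.0, -1.0]]
force: [-1.2, -1.9, 6.9]
gripper_width: 0.0124
finger_force: 88.5
```

send_rows --pt "0 0 0.05 0" --pt "0 0 0 0" --pt "0 0 0 0"

```text
clock: 12.25
tcp_pos: [0.5682, 0.1405, 0.1543]
tcp_rot: [[-0.092, 0.996, 0.001], [0.996, 0.092, -0.0], [-0.0, 0.001, -1.0]]
force: [-2.0, -2.0, 8.2]
gripper_width: 0.0124
finger_force: 88.7
```

send_rows --pt "0 0 0.05 0" --pt "0 0 0 0" --pt "0 0 0 0"

```text
clock: 12.55
tcp_pos: [0.5684, 0.1404, 0.1537]
tcp_rot: [[-0.092, 0.996, 0.001], [0.996, 0.092, -0.0], [-0.0, 0.001, -1.0]]
force: [-4.8, -4.3, 15.0]
gripper_width: 0.0123
finger_force: 89.9
```

send_rows --pt "0 0 0.05 0" --pt "0 0 0 0" --pt "0 0 0 0"

```text
clock: 12.85
tcp_pos: [0.5691, 0.1406, 0.1529]
tcp_rot: [[-0.092, 0.996, 0.003], [0.996, 0.092, 0.001], [0.0, 0.003, -1.0]]
force: [-1.2, -2.6, 14.5]
gripper_width: 0.0126
finger_force: 90.1
```

```bash
python3 g.py .567 .13 .2092; python3 - <<'E'
from rig import r
import cv2,pickle,numpy as np
d={n:r.capture(n) for n in("scene",)};pickle.dump(d,open("c4.pkl","wb"))
cv2.imwrite("pics/press.png",cv2.resize(d["scene"]["frame"][140:194,300:372,::-1],None,fx=11,fy=11,interpolation=2))
print(r.state()["ft_torque"])
E
```

```text
t 12.85 tcp [0.5691 0.1406 0.1529] yaw_y 5.26 tilt [ 3.2e-03  5.0e-04 -1.0e+00] F [-1.2 -2.6 14.5] w 0.0126 ff 90.08775115013123
units [-0.41 -0.12 -2.25]
[0.11829163 0.33044243 0.08786802]
```

View pics/press.png

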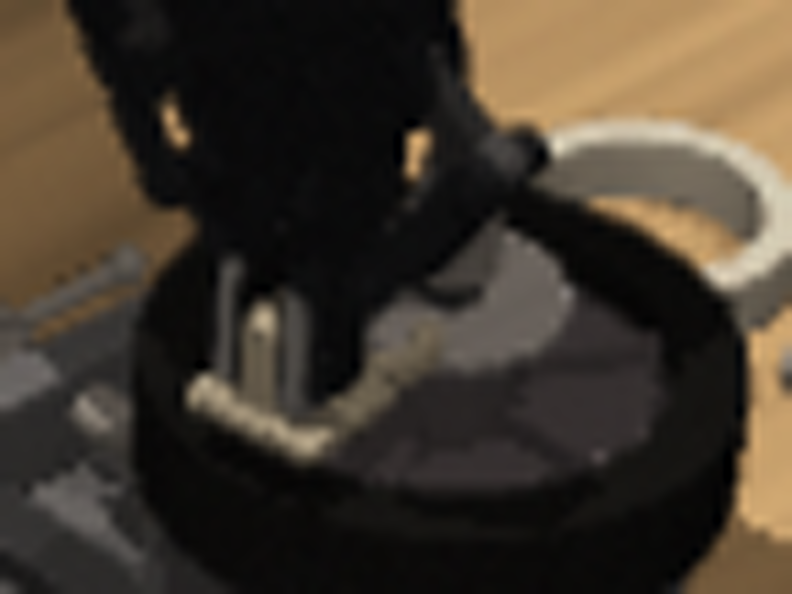

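The picture shows the clip's tail rear edge at (200,390)–(310,450), the near jaw reaching (430,325) against the washer, and the washer's right edge at (575,300). I'll check these against projections for several lifts.

```bash
python3 - <<'E'
import pickle,cv2,numpy as np
from h import *
np.set_printoptions(precision=0,suppress=True)
c=pickle.load(open("c4.pkl","rb"))["scene"]
cr=lambda P:(proj(c,P)-[300,140]+.5)*11
t=np.array([.5691,.1406,.1529]);X=np.array([-.092,.996,0]);Y=np.array([-.996,-.092,0]);  # clip x,y
C=lambda x,y,z:t+X*(x+.037)+Y*y+[0,0,z-.0082]
for n,p in dict(rearL=(-.052,.02,.006),rearR=(-.052,-.02,.006),frontR=(-.017,-.02,.006),jawRtip=(.008,-.0105,.006),jawRfront=(.011,-.0105,.006),jawRouter=(0,-.0175,.006),jawRouterbot=(0,-.0175,0),griprear=(-.048,0,.032)).items(): print(n,cr(C(*p))[0])
a=np.linspace(0,2*np.pi,200)
for l in(0,.005,.01,.015,.024):
  for ctr in((.561,.206),):
    w=cr(np.c_[ctr[0]+.032*np.cos(a),ctr[1]+.032*np.sin(a),np.full(200,.144+l)])
    print(l,"free washer right,bottom",w[w[:,0].argmax()],w[w[:,1].argmax()],"centre",w.mean(0),"axletop",cr([[*ctr,.166+l]])[0],
      "tyre right",(lambda v:v[v[:,0].argmax()])(cr(np.c_[ctr[0]+.08*np.cos(a),ctr[1]+.08*np.sin(a),np.full(200,.121+l)])))
E
```

```text
rearL [181. 394.]
rearR [306. 460.]
frontR [395. 397.]
jawRtip [427. 339.]
jawRfront [434. 334.]
jawRouter [429. 364.]
jawRouterbot [428. 383.]
griprear [259. 334.]
0 free washer right,bottom [562. 313.] [448. 379.] centre [437. 306.] axletop [443. 235.] tyre right [741. 404.]
0.005 free washer right,bottom [564. 298.] [450. 363.] centre [439. 290.] axletop [445. 218.] tyre right [743. 388.]
0.01 free washer right,bottom [566. 282.] [451. 347.] centre [440. 274.] axletop [447. 202.] tyre right [746. 373.]
0.015 free washer right,bottom [568. 265.] [453. 331.] centre [442. 258.] axletop [448. 186.] tyre right [748. 357.]
0.024 free washer right,bottom [571. 236.] [456. 302.] centre [445. 229.] axletop [451. 156.] tyre right [752. 329.]
```

The projections agree: the clip lies on the washer, pressed to its stop, with a lift of about 5 mm. Now pushing forward gently.

send_rows --pt "0.08 0 0 0" --pt "0.08 0 0 0" --pt "0.08 0 0 0" --pt "0 0 0 0" --pt "0 0 0 0"

```text
clock: 13.4
tcp_pos: [0.569, 0.1462, 0.1532]
tcp_rot: [[-0.092, 0.996, 0.004], [0.996, 0.092, 0.0], [-0.0, 0.004, -1.0]]
force: [-0.8, -5.3, 15.2]
gripper_width: 0.0126
finger_force: 90.3
```

send_rows --pt "0.08 0 0 0" --pt "0.08 0 0 0" --pt "0 0 0 0" --pt "0 0 0 0"

```text
clock: 13.8
tcp_pos: [0.5688, 0.1501, 0.1534]
tcp_rot: [[-0.092, 0.996, 0.005], [0.996, 0.092, -0.0], [-0.001, 0.005, -1.0]]
force: [0.3, -6.1, 16.0]
gripper_width: 0.0121
finger_force: 90.5
```

send_rows --pt "0.06 0 0 0" --pt "0.06 0 0 0" --pt "0 0 0 0" --pt "0 0 0 0"

```text
clock: 14.2
tcp_pos: [0.5686, 0.1529, 0.1535]
tcp_rot: [[-0.092, 0.996, 0.005], [0.996, 0.092, -0.0], [-0.001, 0.005, -1.0]]
force: [0.7, -7.7, 17.7]
gripper_width: 0.0123
finger_force: 90.6
```

send_rows --pt "0.06 0 0 0" --pt "0 0 0 0" --pt "0 0 0 0"

```text
clock: 14.5
tcp_pos: [0.5686, 0.1543, 0.1536]
tcp_rot: [[-0.092, 0.996, 0.005], [0.996, 0.092, -0.001], [-0.001, 0.005, -1.0]]
force: [0.6, -8.2, 18.2]
gripper_width: 0.0123
finger_force: 90.7
```

send_rows --pt "0.06 0 -0.02 0" --pt "0 0 0 0" --pt "0 0 0 0"

```text
clock: 14.8
tcp_pos: [0.5682, 0.1554, 0.1537]
tcp_rot: [[-0.092, 0.996, 0.004], [0.996, 0.092, -0.001], [-0.002, 0.004, -1.0]]
force: [0.5, -10.8, 15.8]
gripper_width: 0.0124
finger_force: 90.2
```

send_rows --pt "0.06 0 0 0" --pt "0 0 0 0" --pt "0 0 0 0"

```text
clock: 15.1
tcp_pos: [0.5678, 0.1565, 0.1537]
tcp_rot: [[-0.092, 0.996, 0.004], [0.996, 0.092, -0.002], [-0.002, 0.004, -1.0]]
force: [-0.3, -12.7, 16.9]
gripper_width: 0.0121
finger_force: 90.7
```

send_rows --pt "0.06 0 0 0" --pt "0 0 0 0" --pt "0 0 0 0"

```text
clock: 15.4
tcp_pos: [0.5677, 0.1574, 0.1537]
tcp_rot: [[-0.092, 0.996, 0.004], [0.996, 0.092, -0.003], [-0.004, 0.003, -1.0]]
force: [-1.2, -16.9, 18.3]
gripper_width: 0.0126
finger_force: 90.7
```

send_rows --pt "0.05 0 0 0" --pt "0 0 0 0" --pt "0 0 0 0"

```text
clock: 15.7
tcp_pos: [0.5677, 0.1584, 0.1538]
tcp_rot: [[-0.092, 0.996, 0.004], [0.996, 0.092, -0.003], [-0.004, 0.004, -1.0]]
force: [-0.6, -18.9, 19.4]
gripper_width: 0.0121
finger_force: 90.8
```

send_rows --pt "0.05 0 0 0" --pt "0 0 0 0" --pt "0 0 0 0"

```text
clock: 16.0
tcp_pos: [0.5676, 0.1595, 0.1538]
tcp_rot: [[-0.092, 0.996, 0.004], [0.996, 0.092, -0.004], [-0.004, 0.004, -1.0]]
force: [-0.6, -19.2, 19.4]
gripper_width: 0.0121
finger_force: 90.8
```

send_rows --pt "0.05 0 -0.02 0" --pt "0 0 0 0" --pt "0 0 0 0"

```text
clock: 16.3
tcp_pos: [0.5673, 0.161, 0.1539]
tcp_rot: [[-0.092, 0.996, 0.003], [0.996, 0.092, -0.003], [-0.004, 0.003, -1.0]]
force: [-1.2, -17.9, 15.9]
gripper_width: 0.0121
finger_force: 90.3
```

send_rows --pt "0.05 0 0 0" --pt "0 0 0 0" --pt "0 0 0 0"

```text
clock: 16.6
tcp_pos: [0.5671, 0.1626, 0.1539]
tcp_rot: [[-0.092, 0.996, 0.003], [0.996, 0.092, -0.003], [-0.003, 0.003, -1.0]]
force: [-1.4, -14.8, 15.3]
gripper_width: 0.0123
finger_force: 90.3
```

The push force has passed its peak and is dropping as the tips pass the axle. Continuing.

send_rows --pt "0.05 0 0 0" --pt "0 0 0 0" --pt "0 0 0 0"

```text
clock: 16.9
tcp_pos: [0.5669, 0.1641, 0.1539]
tcp_rot: [[-0.092, 0.996, 0.003], [0.996, 0.092, -0.002], [-0.003, 0.003, -1.0]]
force: [-0.7, -13.3, 15.2]
gripper_width: 0.0123
finger_force: 90.3
```

send_rows --pt "0.05 0 0 0" --pt "0 0 0 0" --pt "0 0 0 0"

```text
clock: 17.2
tcp_pos: [0.5667, 0.1657, 0.154]
tcp_rot: [[-0.092, 0.996, 0.003], [0.996, 0.092, -0.002], [-0.002, 0.003, -1.0]]
force: [0.2, -10.6, 15.8]
gripper_width: 0.0126
finger_force: 90.3
```

send_rows --pt "0.05 0 0 0" --pt "0 0 0 0" --pt "0 0 0 0"

```text
clock: 17.5
tcp_pos: [0.5665, 0.1674, 0.1539]
tcp_rot: [[-0.092, 0.996, 0.003], [0.996, 0.092, -0.001], [-0.001, 0.003, -1.0]]
force: [-1.6, -8.2, 15.8]
gripper_width: 0.0125
finger_force: 90.2
```

send_rows --pt "0.05 0 0 0" --pt "0 0 0 0" --pt "0 0 0 0"

```text
clock: 17.8
tcp_pos: [0.5664, 0.1689, 0.154]
tcp_rot: [[-0.092, 0.996, 0.003], [0.996, 0.092, -0.001], [-0.001, 0.003, -1.0]]
force: [-2.1, -7.2, 15.6]
gripper_width: 0.0122
finger_force: 90.3
```

send_rows --pt "0.05 0 0 0" --pt "0 0 0 0" --pt "0 0 0 0"

```text
clock: 18.1
tcp_pos: [0.5663, 0.1703, 0.154]
tcp_rot: [[-0.092, 0.996, 0.003], [0.996, 0.092, -0.0], [-0.001, 0.003, -1.0]]
force: [-2.9, -5.1, 15.8]
gripper_width: 0.0123
finger_force: 90.3
```

send_rows --pt "0.05 0 0 0" --pt "0 0 0 0" --pt "0 0 0 0"

```text
clock: 18.4
tcp_pos: [0.5661, 0.1714, 0.154]
tcp_rot: [[-0.092, 0.996, 0.003], [0.996, 0.092, -0.001], [-0.001, 0.003, -1.0]]
force: [-3.1, -6.1, 16.4]
gripper_width: 0.0123
finger_force: 90.3
```

send_rows --pt "0.05 0 0 0" --pt "0 0 0 0" --pt "0 0 0 0"

```text
clock: 18.7
tcp_pos: [0.5661, 0.1717, 0.1541]
tcp_rot: [[-0.092, 0.996, 0.003], [0.996, 0.092, -0.002], [-0.002, 0.003, -1.0]]
force: [-2.1, -11.6, 17.1]
gripper_width: 0.0119
finger_force: 90.5
```

It has bottomed: the force rises again and the motion stops. One small confirming push, then I ease off sideways and upward until the forces are near zero.

send_rows --pt "0.04 0 0 0" --pt "0 0 0 0" --pt "0 0 0 0"

```text
clock: 19.0
tcp_pos: [0.5661, 0.1719, 0.1541]
tcp_rot: [[-0.092, 0.996, 0.003], [0.996, 0.092, -0.003], [-0.004, 0.003, -1.0]]
force: [-1.7, -17.1, 18.3]
gripper_width: 0.0121
finger_force: 90.6
```

send_rows --pt "-0.04 0 -0.04 0" --pt "-0.03 0 -0.04 0" --pt "0 0 0 0" --pt "0 0 0 0"

```text
clock: 19.4
tcp_pos: [0.566, 0.1717, 0.155]
tcp_rot: [[-0.092, 0.996, 0.002], [0.996, 0.092, -0.001], [-0.001, 0.002, -1.0]]
force: [2.0, -7.6, 7.0]
gripper_width: 0.0123
finger_force: 88.9
```

```bash
python3 g.py .567 .13 .2092; python3 - <<'E'
from rig import r
print(r.state()["ft_torque"])
E
```

```text
t 19.4 tcp [0.566  0.1717 0.155 ] yaw_y 5.27 tilt [ 0.0023 -0.001  -1.    ] F [ 2.  -7.6  7. ] w 0.0123 ff 88.93401145935059
units [-1.67 -0.11 -2.17]
[-1.20408440e+00 -3.47077376e-01  7.22050272e-04]
```

send_rows --pt "-0.03 0 -0.03 0" --pt "0 0 -0.02 0" --pt "0 0 0 0" --pt "0 0 0 0"

```text
clock: 19.8
tcp_pos: [0.5657, 0.1716, 0.1559]
tcp_rot: [[-0.092, 0.996, 0.002], [0.996, 0.092, -0.0], [-0.0, 0.002, -1.0]]
force: [4.5, -4.0, 5.1]
gripper_width: 0.012
finger_force: 88.7
```

send_rows --pt "-0.02 0 -0.01 0" --pt "0 0 0 0" --pt "0 0 0 0"

```text
clock: 20.1
tcp_pos: [0.5654, 0.1714, 0.156]
tcp_rot: [[-0.092, 0.996, 0.001], [0.996, 0.092, 0.0], [0.0, 0.001, -1.0]]
force: [3.4, -1.2, 6.5]
gripper_width: 0.0121
finger_force: 88.7
```

send_rows --pt "0 -0.02 -0.02 0" --pt "0 0 0 0" --pt "0 0 0 0"

```text
clock: 20.4
tcp_pos: [0.5649, 0.1713, 0.1562]
tcp_rot: [[-0.092, 0.996, 0.001], [0.996, 0.092, 0.0], [0.0, 0.001, -1.0]]
force: [5.4, 0.6, 1.4]
gripper_width: 0.012
finger_force: 88.2
```

send_rows --pt "0 0 0 0" --pt "0 0 0 0" --pt "0 0 0 0" --pt "0 0 0 0" --pt "0 0 0 0" --pt "0 0 0 0" --pt "0 0 0 0" --hand 1

```text
clock: 21.1
tcp_pos: [0.5646, 0.1711, 0.1563]
tcp_rot: [[-0.092, 0.996, -0.0], [0.996, 0.092, 0.0], [0.0, -0.0, -1.0]]
force: [-0.9, 0.2, -0.1]
gripper_width: 0.0853
finger_force: 0.0
```

send_rows --pt "0 0 -0.2 0" --pt "0 0 -0.4 0" --pt "0 0 -0.7 0" --pt "0 0 -0.8 0" --pt "-0.5 0 -0.8 0" --pt "-0.8 0 -0.3 0" --pt "-0.8 0 0 0" --pt "-0.8 0 0 0" --pt "-0.8 0 0 0" --pt "-0.8 0 0 0" --pt "-0.8 0 0 0" --pt "-0.8 0 0 0"

```text
clock: 22.3
tcp_pos: [0.5788, 0.0184, 0.2373]
tcp_rot: [[-0.092, 0.996, 0.001], [0.996, 0.092, -0.0], [-0.0, 0.001, -1.0]]
force: [0.2, -0.3, -0.5]
gripper_width: 0.0853
finger_force: 0.0
```

```bash
python3 g.py .567 .13 .2092; python3 - <<'E'
from rig import r
import cv2,pickle,numpy as np
d={n:r.capture(n) for n in("scene","top")};pickle.dump(d,open("c5.pkl","wb"))
a=cv2.resize(d["scene"]["frame"][145:195,310:362,::-1],None,fx=7.6,fy=7.6,interpolation=2)
b=cv2.resize(d["top"]["frame"][170:220,182:234,::-1],None,fx=7.6,fy=7.6,interpolation=2)
cv2.imwrite("pics/done.png",np.hstack([a,b]))
E
```

```text
t 22.3 tcp [0.5788 0.0184 0.2373] yaw_y 5.27 tilt [ 0.001 -0.    -1.   ] F [ 0.2 -0.3 -0.5] w 0.0853 ff 0.0
units [ 4.49 -0.06  1.12]
```

View pics/done.png

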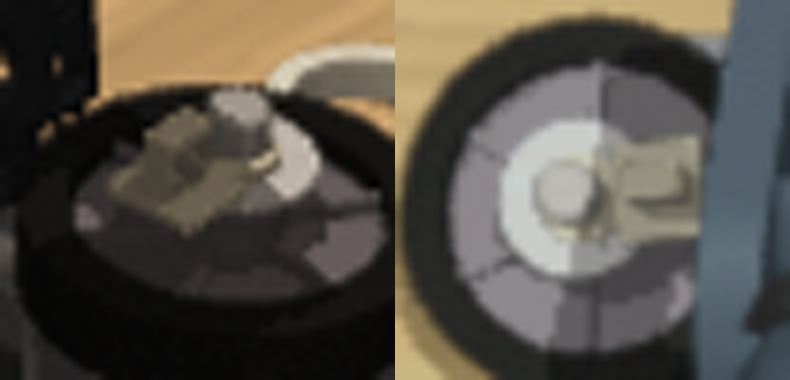

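The clip sits flat around the axle. In the scene view the axle is at (240,120) with the jaw tip past it at (265,165). In the top view the axle is at (565,192) with the tail behind it, and the gripper is clear. The force record also shows the snap and then the stop.

```bash
python3 -c "
from rig import r
print(r.hand_in())"
```

```text
the job is handed in; nothing more can be done
None
```

The larger clip is snapped into the axle's groove, lying flat over the pressed washer; the gripper has let go and backed clear, and I handed the job in at about 22 s (no verdict was returned).

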